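One click more air at the pump's thumbwheel

ROBOT

A 6-joint arm with a two-finger parallel gripper is mounted at the origin on the work surface. World frame = base frame: x ahead of the robot, y to its left, z up, the work surface at z = 0. Lengths are in m, angles in degrees, forces in N, time in s.
With the tool pointing down it reaches from about 0.35 to 0.875 m from the base axis. Payload 4.2 kg.
Tool frame: the origin (TCP) lies midway between the tips of the shut fingers; the grasp point (between the pads) lies 19 mm behind it; z points along the fingers, y is the direction in which the jaws open and shut (so a half turn about z gives the same grasp; the last joint's range is limited). The gripper opens to 87 mm and grips with 3 to 60 N. Pads are 19 mm wide; open, the fingers measure 117 mm over their backs; the gripper's body (75 mm by 190 mm) begins 51 mm behind the grasp point.
Start: joints at [79.389, 22.042, 0.453, 0, -68.411, -14.817], TCP at [0.268, 0.564, 0.223] pointing down, gripper open.
Joint ranges: [-179.83, 179.83], [-69.29, 118.12], [-61.27, 80.66], [-181.25, 117.63], [-171.15, -9.14], [-177.46, 177.46]. Speed limits (degrees/s): [159.86, 159.86, 180, 180, 180, 180].

INTERFACE

Orientations are given as a 3x3 rotation matrix whose columns are the frame's x, y, z axes.
In Python, from station import r gives the robot as it stands.
- The arm moves only by the tool play_rows, never from a script. Its argument "commands" is a list that holds one entry, the list of rows, each a list of 7 numbers: the shift along the world's x, y, z in m, then the turn, a rotation vector about the world's x, y, z in rad, then the closure, from 0 (fully open) to 1 (shut). A call has 1 to 5 rows; each row is the pose to reach, as a shift and turn from the pose commanded when the call began; what a row does not reach only later rows make up. A row lasts 1/10 s, in which the tool goes at most 50 mm and 8.59 degrees, less where a joint would pass 70% of its speed; a pose out of reach is approached as far as the arm can. A call with a gripper value outside its range is refused whole. The fingers move at their own pace and stop on an object; the grip force is fixed at half the most. Time passes only in rows, so rows that repeat a pose let the fingers close. It gives the time, the measured TCP pose, the force and the opening at its end, in the units of the state.
- r.sense(): the state, without advancing time (a new reading comes with each control period).
- r.capture(name): name is "scene" or "top" or "wrist"; returns a dict with "image" (384x512x3 uint8, red, green, blue), "range_z" (384x512 float32, m along the optical axis (not along the pixel's ray), 0 where there is no reading), "intrinsics" (3x3 intrinsics, pixels), "extrinsics" (4x4, takes a point from camera to world coordinates); the wrist camera has in their place "mount" (4x4, takes a point from camera to tool coordinates, whose origin is the TCP and whose axes are the flange's). Camera axes: x right, y up, looking along -z (the intrinsics and any distortion apply to the point x, -y, -z); pixel columns grow to the right and rows downward; lengths in m; the calibration is good to about 2 mm. The wrist camera is an equidistant fisheye: a pixel r from the principal point sees the ray r / f radians off the axis. A picture is of the moment at which its call begins: read the wrist's pose just before it.
- r.finish_job(): hands the job in, once; it reports no verdict.
The state is a dict: "time_s": time; "joints": joint angles; "joint_velocities": joint speeds; "effort": joint torques, N m; "tcp_pos": TCP position; "ee_rot": TCP orientation; "wrist_force": force on the tool from outside, world axes, zero at the start; "moment": the same for the moment, N m; "gripper_width": opening from 0.0 (shut) to 1.0 (fully open).
Only numpy, scipy, OpenCV 4.12 (cv2) and the standard library are available. Lean on these libraries where they do the work, as an engineer would, in place of code of your own. Each camera call takes 0.05 s, during which the arm holds its last target. There are 200 camera calls.

TASK

The outlet of the air pump that has the grey check valve on it needs a little more air: press a fingertip on the knurled thumbwheel in line with that outlet and roll it by friction, the top of the wheel towards the outlets, until it clicks from low into the next detent, medium (orange line at the middle one of the three white marks), and leave it there. Keep the other outlet's wheel at low, and do not lift, carry or shift the things standing around.

Things in the scene. Friction and masses are not known exactly. Their poses are not given: they have to be found in the camera images.
- pump: Twin-outlet air pump, blue-green shell on a dark base, 210 mm long (x), 156 mm wide (y), lid 80 mm above the counter; it is held down by its feet and does not move. Origin: middle of its underside. Its x axis points to the end with the two outlet nozzles, z up. The nozzles stick out there at y = +45 mm (left) and -45 mm (right), 45 mm up, each in line with its own thumbwheel.
- valve: Grey check valve, a barrel 22 mm thick and 54 mm long with a white band, pushed on one of the pump's two nozzles. Origin: its middle, 133 mm ahead of the pump's origin along the pump's x, and at y = +45 or -45 mm in the pump's frame, which tells its outlet. The other nozzle wears a small black rubber cap.
- crown_left (a point): Fixed point, 91 mm above the counter, on the crown of the left thumbwheel, where a fingertip presses; at x = +30, y = +45 mm in the pump's frame, with the pump's axes. The wheel is dark, knurled, radius 30 mm, 22 mm wide, its axle 30 mm below along the pump's y. The crown shows through a slot: 11 mm above the lid, 4 mm above the 6 mm wide cheeks on both sides, too little to grip.
- crown_right (a point): The same point on the right thumbwheel, at x = +30, y = -45 mm in the pump's frame. On both wheels an orange line across the rim shows the setting: it stands beside the first (low, rearmost), second (medium, at the crown) or third (high, nearest the outlets) of three white marks, 15 mm apart, on the cheeks.
- wheel_left (a joint): Turn of the left thumbwheel (rad), growing as its top rolls towards the outlets (pump's +x), 30 mm of rim travel per rad. Sprung detents at 0 (low, where it starts), 0.524 (medium, 15.7 mm on) and 1.047 (high). Let go in between it snaps to the nearest detent. It takes up to 0.05 N m, 1.7 N at the rim. The rim is grippy: friction about 1.
- wheel_right (a joint): The same for the right thumbwheel, which also starts at low (0).
- canister_mid (a point): Red plastic pellet canister with a white lid, 72 mm across and 104 mm tall, standing loose on the counter beside the pump. Point half-way up. Bystander.
- scoop_mid (a point): Yellow feeding scoop, about 100 mm long and 16 mm high, loose on the counter beside the pump. Point near its middle, 8 mm up. Bystander.
- saucer_mid (a point): Round white ceramic feeding saucer, 90 mm across, 20 mm high, loose on the bottom tier of the three-tier clear tray stack. Point half-way up. Bystander.
- suction_cup_mid (a point): Small clear suction cup, 38 mm across, 22 mm high, loose on the middle tier of the three-tier stack. Point half-way up. Bystander.
- cone_mid (a point): Terracotta breeding cone, 84 mm across the foot, 100 mm tall, loose on the top tier of the three-tier stack. Point half-way up; its top is 230 mm above the counter. Bystander.
- air_stone_mid (a point): Blue air stone, 24 mm across, 42 mm high, loose on the bottom tier of the two-tier clear tray stack. Point half-way up. Bystander.
- scraper_mid (a point): Black magnetic glass scraper with a green grip, 60 x 32 x 34 mm, loose on the top tier of the two-tier stack. Point half-way up. Bystander.

How it is judged:
By the outcome, as a careful person would: the job done as asked, in the order asked, and still so for the second after the job is handed in, with the robot touching nothing.
It also fails if it takes over 35 s, if anything falls off the work surface, if the arm or the gripper's body presses on something with over 40 N, if the wrist force passes 120 N, or if a joint passes its speed limit or range.

## Working session

There is one attempt and no reset: what is moved stays moved. The work goes in short steps, Python scripts to look and compute and a tool call to move; the robot and the scene stay as the last step left them, time stands still between calls to the robot, and variables do not carry over. Pictures are saved under pics/ and viewed, about 8 in all and at most 12, crops included, and the job is handed in when it is done.

Besides the shell and the picture viewer there is one more tool, called after ">>>" by a JSON object that holds its "api" and its "payload". play_rows: Moves the arm, as the interface text tells. Its arguments: {"type":"object","properties":{"commands":{"type":"array","items":{"type":"array","items":{"type":"array","items":{"type":"number"}}}}},"required":["commands"]}

```bash
mkdir -p pics; ls
cat > h.py <<'E'
import numpy as np, cv2
from station import r
def cap(n,save=None):
    c=r.capture(n)
    if save: cv2.imwrite(f'pics/{save}.png',c['image'][:,:,::-1])
    return c
def pts(c):
    K=c['intrinsics'];T=c['extrinsics'];z=c['range_z']
    v,u=np.mgrid[:z.shape[0],:z.shape[1]]
    P=np.stack([(u-K[0,2])/K[0,0]*z,-(v-K[1,2])/K[1,1]*z,-z],-1)
    return P@T[:3,:3].T+T[:3,3]
E
python3 - <<'E'
from h import *
a=cap('scene');b=cap('top')
cv2.imwrite('pics/a.png',np.hstack([a['image'],b['image']])[:,:,::-1][:, :])
im=np.vstack([a['image'],b['image']])[:,:,::-1]
cv2.imwrite('pics/a1.png',cv2.resize(a['image'][:,:,::-1],(768,576)));cv2.imwrite('pics/a2.png',cv2.resize(b['image'][:,:,::-1],(768,576)))
np.savez('c.npz',si=a['image'],sp=pts(a),ti=b['image'],tp=pts(b))
print(b['intrinsics'],b['extrinsics'],a['extrinsics'])
print(r.sense())
E
```

```text
pics
[[400.17384032   0.         258.86758596]
 [  0.         400.17384032 191.1666614 ]
 [  0.           0.           1.        ]] [[-0.01803978  0.99313241 -0.11559662  0.42086066]
 [-0.99982953 -0.01837367 -0.00182344 -0.00764444]
 [-0.00393485  0.11554402  0.99329457  1.25635053]
 [ 0.          0.          0.          1.        ]] [[ 0.26757162 -0.62390639  0.73426579  1.44628416]
 [ 0.96353325  0.17086936 -0.20593043 -0.24965634]
 [ 0.00301779  0.76259064  0.64687434  0.91731179]
 [ 0.          0.          0.          1.        ]]
{'time_s': 0.1, 'joints': array([ 7.93867189e+01,  2.20876909e+01,  3.88438950e-01, -2.44976641e-02,
       -6.84118783e+01, -1.48186585e+01]), 'joint_velocities': array([ 0.10617242, -0.13633116,  0.10037308,  0.03601877,  0.00224942,
        0.01581634]), 'effort': array([-7.26186536e-04, -3.91692209e+01,  1.87935930e+01,  4.23196837e+00,
        1.34791961e-02, -7.17752300e-05]), 'tcp_pos': array([0.26813677, 0.56396993, 0.22156272]), 'ee_rot': array([[ 9.03028350e-01, -4.29580307e-01, -7.47996878e-04],
       [-4.29580943e-01, -9.03026496e-01, -1.83315097e-03],
       [ 1.12024557e-04,  1.97671250e-03, -9.99998040e-01]]), 'wrist_force': array([-0.1077395 , -0.05875807,  0.60513446]), 'moment': array([-0.00263393, -0.03780546,  0.02945944]), 'gripper_width': 0.9994221661830891}
```

View pics/a1.png

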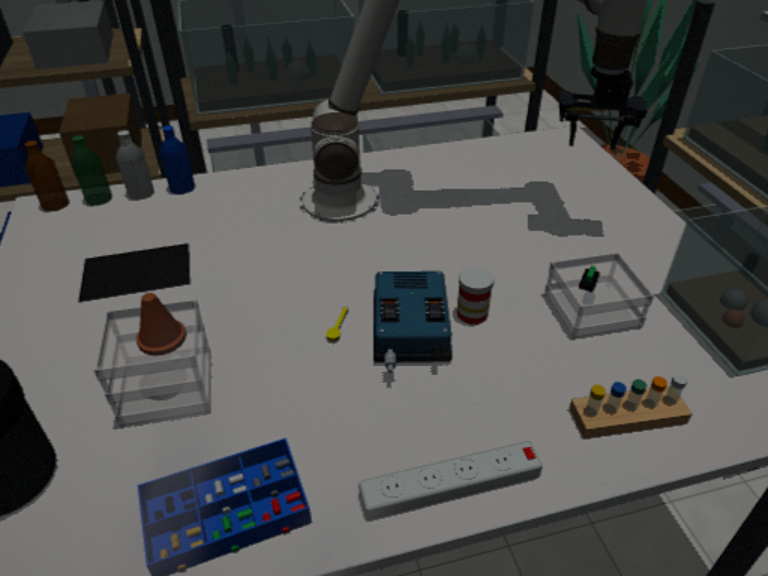

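View pics/a2.png

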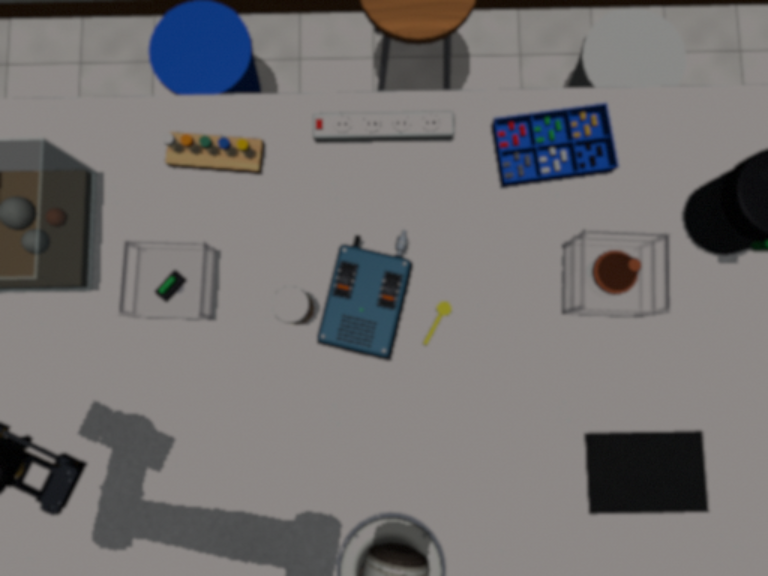

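The pictures show the pump at about (365,300) in the top view with its nozzles towards +x. The grey valve is at (402,243), which is the right outlet (pump -y), and the black cap is at (357,242). The target is the right wheel, near (390,288).

Run:
```python
from h import *
d=np.load('c.npz')
for n in 'ts':
    im=d[n+'i'];P=d[n+'p']
    m=(abs(P[...,2]-.08)<.007)&(P[...,0]>.3)&(P[...,0]<.8)&(abs(P[...,1])<.25)
    nl,lab,st,ce=cv2.connectedComponentsWithStats(m.astype(np.uint8))
    hsv=cv2.cvtColor(im,cv2.COLOR_RGB2HSV)
    teal=m&(hsv[...,0]>85)&(hsv[...,0]<120)&(hsv[...,1]>80)
    k=np.argmax(np.bincount(lab[teal])); q=P[lab==k]
    print(n,'lid z',np.median(q[:,2]),cv2.minAreaRect((q[:,:2]*1000).astype(np.float32)), len(q))
    w=(hsv[...,0]<18)&(hsv[...,1]>140)&(abs(P[...,2]-.085)<.012)&(abs(P[...,1])<.25)
    nl,lab,st,ce=cv2.connectedComponentsWithStats(w.astype(np.uint8))
    for i in range(1,nl):
        if st[i,4]>3: print('orange',ce[i],st[i,4],np.median(P[lab==i],0).round(4))
    v=(hsv[...,1]<60)&(P[...,2]>.03)&(P[...,2]<.075)&(P[...,0]>.6)&(P[...,0]<.85)&(abs(P[...,1])<.15)
    nl,lab,st,ce=cv2.connectedComponentsWithStats(v.astype(np.uint8))
    for i in range(1,nl):
        if st[i,4]>8: print('grey',ce[i],st[i,4],np.median(P[lab==i],0).round(4))
im=d['ti'][140:250,200:310,::-1]; im2=d['si'][170:260,235:325,::-1]
cv2.imwrite('pics/b.png',cv2.convertScaleAbs(np.hstack([cv2.resize(im,(400,400),interpolation=2),cv2.resize(im2,(400,400),interpolation=2)]),alpha=1.7))
```

```text
t lid z 0.08106437688911217 ((532.83154296875, 44.57115936279297), (147.1165008544922, 201.1699676513672), 75.64100646972656) 2960
orange [228.20833333 190.95833333] 24 [0.5587 0.085  0.0905]
orange [258.24 198.04] 25 [ 0.5366 -0.0027  0.0897]
grey [266.8125     162.16666667] 96 [ 0.6497 -0.0317  0.0532]
grey [237.03448276 160.03448276] 29 [0.6582 0.0596 0.0509]
s lid z 0.07905511642950103 ((536.7654418945312, 44.39826202392578), (143.36436462402344, 199.7758331298828), 75.75558471679688) 1932
orange [316.55319149 196.19148936] 47 [0.5547 0.1737 0.0788]
orange [288.9375 200.3125] 16 [0.5488 0.0857 0.08  ]
orange [258.92307692 200.53846154] 13 [ 0.5304 -0.0043  0.0846]
grey [260.03921569 239.49019608] 102 [ 0.6568 -0.0334  0.0504]
grey [291.23809524 235.28571429] 21 [0.6623 0.0571 0.0492]
```

View pics/b.png

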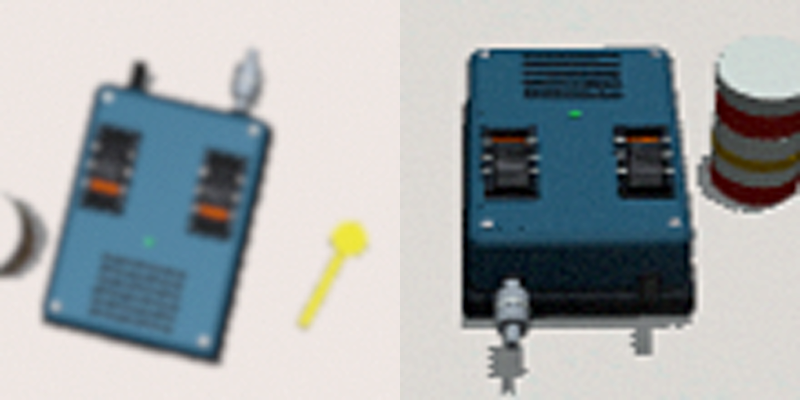

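Pump yaw is about -14.3° and its origin is near (0.535, 0.0445). That puts crown_right at about (0.5525, -0.0065, 0.091). The orange lines and the valve both agree with this to within 2 mm. I'll move above it with the fingers shut and the jaw axis along the pump's x, so the 19 mm pads fit the 22 mm wheel.

>>> {"api": "play_rows", "payload": {"commands": [[[0.018,-0.038,0,0,0,-0.092,1],[0.037,-0.076,0,0,0,-0.184,1],[0.055,-0.114,0,0,0,-0.275,1],[0.074,-0.152,0,0,0,-0.367,1],[0.092,-0.19,0,0,0,-0.459,1]]]}}

```text
time_s: 0.6
tcp_pos: [0.3606, 0.3727, 0.2222]
ee_rot: [[0.617, -0.787, -0.0], [-0.787, -0.617, -0.001], [0.0, 0.001, -1.0]]
wrist_force: [0.6, 0.5, 0.1]
gripper_width: 0.629
```

>>> {"api": "play_rows", "payload": {"commands": [[[0.018,-0.038,0,0,0,-0.092,1],[0.037,-0.076,0,0,0,-0.184,1],[0.055,-0.114,0,0,0,-0.275,1],[0.074,-0.152,0,0,0,-0.367,1],[0.092,-0.19,0,0,0,-0.459,1]]]}}

```text
time_s: 1.1
tcp_pos: [0.4526, 0.1827, 0.2224]
ee_rot: [[0.204, -0.979, -0.0], [-0.979, -0.204, -0.0], [0.0, 0.0, -1.0]]
wrist_force: [0.0, 0.0, 0.0]
gripper_width: 0.172
```

>>> {"api": "play_rows", "payload": {"commands": [[[0.018,-0.038,0,0,0,-0.092,1],[0.037,-0.076,-0.01,0,0,-0.184,1],[0.055,-0.114,-0.02,0,0,-0.275,1],[0.074,-0.152,-0.04,0,0,-0.367,1],[0.092,-0.19,-0.06,0,0,-0.459,1]]]}}

```text
time_s: 1.6
tcp_pos: [0.5449, -0.0072, 0.162]
ee_rot: [[-0.251, -0.968, 0.001], [-0.968, 0.251, 0.0], [-0.0, -0.001, -1.0]]
wrist_force: [0.5, 0.5, -0.4]
gripper_width: 0.008
```

>>> {"api": "play_rows", "payload": {"commands": [[[0,0,0,0,0,0,1],[0,0,0,0,0,0,1],[0,0,0,0,0,0,1]]]}}

```text
time_s: 1.9
tcp_pos: [0.5444, -0.005, 0.163]
ee_rot: [[-0.246, -0.969, 0.001], [-0.969, 0.246, 0.0], [-0.0, -0.001, -1.0]]
wrist_force: [0.3, 0.1, 0.4]
gripper_width: 0.005
```

Run:
```python
from h import *
s=r.sense();print(s['time_s'],s['tcp_pos'],s['ee_rot'].round(3),s['wrist_force'],s['gripper_width'])
c=cap('wrist'); a=cap('scene')
print(c['mount'],c['intrinsics'],'\n',a['intrinsics'])
# project crown points in wrist image (pose known)
M=c['mount'];K=c['intrinsics'];im=c['image'][:,:,::-1].copy()
for p in ([.5525,-.0065,.091],[.5366,-.0027,.0897]):
    q=s['ee_rot'].T@(np.array(p)-s['tcp_pos']); q=np.linalg.inv(M)@np.append(q,1)
    x,y,z=q[0],-q[1],-q[2]; rr=np.hypot(x,y);th=np.arctan2(rr,z)
    u,v=K[0,2]+K[0,0]*th*x/rr,K[1,2]+K[1,1]*th*y/rr; print(u,v); cv2.circle(im,(int(u),int(v)),2,(255,0,255),-1)
im2=cv2.resize(a['image'][130:260,215:345,::-1],(512,512),interpolation=2)[:384]
cv2.imwrite('pics/c.png',cv2.convertScaleAbs(np.vstack([cv2.resize(im,(400,300)),cv2.resize(a['image'][170:245,235:335,::-1],(400,300))]),alpha=1.6))
```

```text
1.9 [ 0.54438589 -0.00495142  0.16299976] [[-0.246 -0.969  0.001]
 [-0.969  0.246  0.   ]
 [-0.    -0.001 -1.   ]] [0.28411776 0.09636307 0.38405562] 0.0052915606696050995
[[ 3.52403605e-04  9.68152740e-01  2.50360036e-01  6.78964999e-02]
 [ 9.99999741e-01 -4.98392458e-04  5.19717572e-04  1.19742906e-03]
 [ 6.27943546e-04  2.50359788e-01 -9.68152665e-01 -1.63202517e-01]
 [ 0.00000000e+00  0.00000000e+00  0.00000000e+00  1.00000000e+00]] [[297.31863964   0.         254.92178548]
 [  0.         297.31863964 193.89852085]
 [  0.           0.           1.        ]] 
 [[418.46554598   0.         262.19830888]
 [  0.         418.46554598 193.40880641]
 [  0.           0.           1.        ]]
243.6716539675646 202.7570102374127
263.4691247620998 202.06421546663563
```

View pics/c.png

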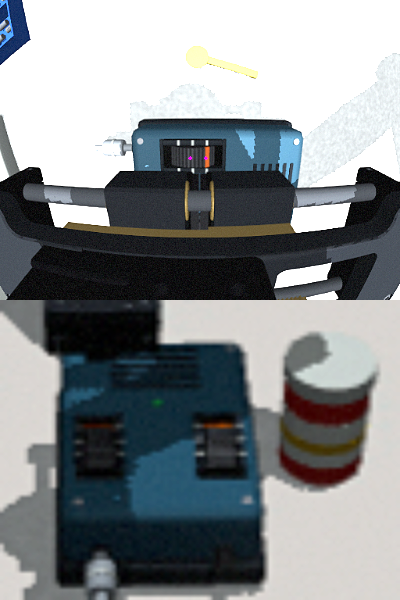

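The wrist view shows the right wheel's slot around (163–230, 140–172). My predicted crown lands inside it, and the orange line is at about (207,157), on the low mark. I'll zoom in to check the crown position.

Run:
```python
from h import *
s=r.sense();c=cap('wrist');im=c['image'][:,:,::-1]
o=cv2.resize(im[160:240,190:310],None,fx=5,fy=5,interpolation=cv2.INTER_NEAREST)
cv2.imwrite('pics/d.png',cv2.convertScaleAbs(o,alpha=1.3))
hsv=cv2.cvtColor(im,cv2.COLOR_BGR2HSV);m=(hsv[...,0]<18)&(hsv[...,1]>140);m[:170]=0;m[225:]=0;m[:,:230]=0;m[:,300:]=0
v,u=np.nonzero(m);print(u.mean(),v.mean(),len(u))
```

```text
265.20526315789476 199.6421052631579 190
```

View pics/d.png

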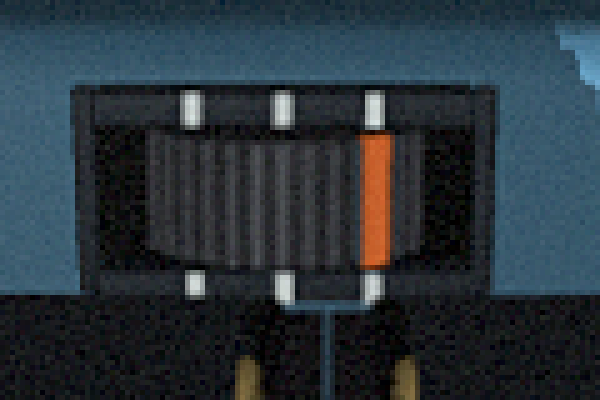

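The wheel is at low. The wrist view puts the crown about 2.5 mm further back than my estimate, at roughly (0.550, -0.007). I'll correct for that and go down to just above it.

>>> {"api": "play_rows", "payload": {"commands": [[[-0.002,0,-0.03,0,0,0,1],[-0.002,0,-0.055,0,0,0,1],[-0.002,0,-0.066,0,0,0,1],[-0.002,0,-0.066,0,0,0,1],[-0.002,0,-0.066,0,0,0,1]]]}}

```text
time_s: 2.55
tcp_pos: [0.5432, -0.0051, 0.0976]
ee_rot: [[-0.246, -0.969, 0.002], [-0.969, 0.246, 0.0], [-0.0, -0.002, -1.0]]
wrist_force: [-0.2, -1.0, 0.2]
gripper_width: 0.007
```

>>> {"api": "play_rows", "payload": {"commands": [[[0,0,-0.001,0,0,0,1],[0,0,-0.002,0,0,0,1],[0,0,-0.003,0,0,0,1],[0,0,-0.004,0,0,0,1],[0,0,-0.004,0,0,0,1]]]}}

```text
time_s: 3.05
tcp_pos: [0.5422, -0.0056, 0.0925]
ee_rot: [[-0.248, -0.969, -0.0], [-0.969, 0.248, -0.0], [0.0, 0.0, -1.0]]
wrist_force: [-1.0, -0.1, 0.1]
gripper_width: 0.008
```

>>> {"api": "play_rows", "payload": {"commands": [[[0,0,-0.001,0,0,0,1],[0,0,-0.001,0,0,0,1]]]}}

```text
time_s: 3.25
tcp_pos: [0.5423, -0.0056, 0.0914]
ee_rot: [[-0.247, -0.969, -0.0], [-0.969, 0.247, -0.0], [0.0, 0.0, -1.0]]
wrist_force: [0.0, -0.9, 0.7]
gripper_width: 0.006
```

>>> {"api": "play_rows", "payload": {"commands": [[[0,0,-0.001,0,0,0,1],[0,0,-0.001,0,0,0,1]]]}}

```text
time_s: 3.45
tcp_pos: [0.5425, -0.0056, 0.091]
ee_rot: [[-0.247, -0.969, 0.0], [-0.969, 0.247, -0.0], [0.0, -0.0, -1.0]]
wrist_force: [-1.0, -0.1, 2.6]
gripper_width: 0.004
```

>>> {"api": "play_rows", "payload": {"commands": [[[0,0,-0.001,0,0,0,1],[0,0,-0.001,0,0,0,1]]]}}

```text
time_s: 3.65
tcp_pos: [0.5427, -0.0056, 0.0908]
ee_rot: [[-0.247, -0.969, 0.001], [-0.969, 0.247, -0.0], [0.0, -0.001, -1.0]]
wrist_force: [-2.2, -0.6, 8.3]
gripper_width: 0.009
```

Contact is firm at about 8 N. Now I'll roll forward along the pump's x.

>>> {"api": "play_rows", "payload": {"commands": [[[0.002,-0.0005,0,0,0,0,1],[0.004,-0.001,0,0,0,0,1],[0.006,-0.0015,0,0,0,0,1],[0.008,-0.002,0,0,0,0,1],[0.008,-0.002,0,0,0,0,1]]]}}

```text
time_s: 4.15
tcp_pos: [0.5521, -0.0079, 0.0913]
ee_rot: [[-0.246, -0.969, 0.004], [-0.969, 0.246, -0.001], [-0.0, -0.004, -1.0]]
wrist_force: [0.0, -2.4, 7.0]
gripper_width: 0.005
```

Run:
```python
from h import *
c=cap('wrist');im=c['image'][:,:,::-1]; np.save('w.npy',im)
hsv=cv2.cvtColor(im,cv2.COLOR_BGR2HSV);m=(hsv[...,0]<18)&(hsv[...,1]>140)
n,l,st,ce=cv2.connectedComponentsWithStats(m.astype(np.uint8))
print([(ce[i].round(1),st[i,4]) for i in range(1,n) if st[i,4]>15])
o=cv2.resize(im[140:260,170:340],None,fx=4,fy=4,interpolation=cv2.INTER_NEAREST)
cv2.imwrite('pics/e.png',cv2.convertScaleAbs(o,alpha=1.5))
```

```text
[(array([266.1, 219.5]), np.int32(28))]
```

View pics/e.png

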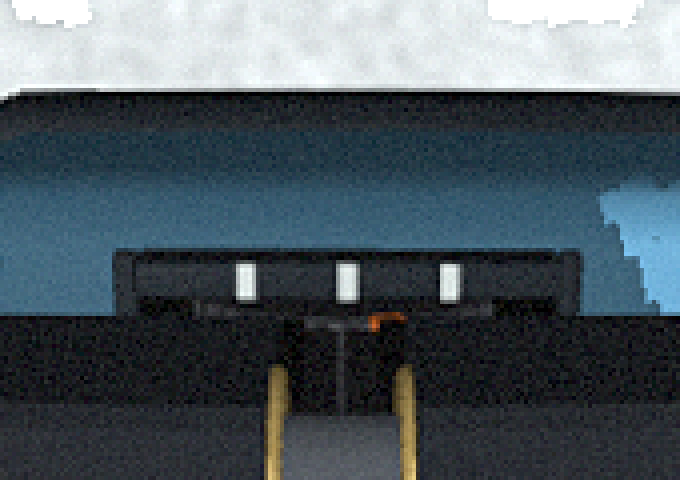

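The orange line sits at (388,320), between the low mark at x=450 and the medium mark at x=348. It has moved about 9.5 mm with no slip, so about 6 mm remains.

>>> {"api": "play_rows", "payload": {"commands": [[[0.002,-0.0005,0,0,0,0,1],[0.004,-0.001,0,0,0,0,1],[0.0055,-0.0015,0,0,0,0,1],[0.0055,-0.0015,0,0,0,0,1]]]}}

```text
time_s: 4.6
tcp_pos: [0.5576, -0.0093, 0.0912]
ee_rot: [[-0.247, -0.969, 0.004], [-0.969, 0.247, -0.0], [-0.001, -0.004, -1.0]]
wrist_force: [-0.3, -1.4, 6.5]
gripper_width: 0.006
```

>>> {"api": "play_rows", "payload": {"commands": [[[0,0,0.002,0,0,0,1],[0,0,0.005,0,0,0,1],[0,0,0.02,0,0,0,1],[0,0,0.05,0,0,0,1],[0,0,0.08,0,0,0,1]]]}}

```text
time_s: 5.1
tcp_pos: [0.555, -0.0091, 0.1695]
ee_rot: [[-0.247, -0.969, -0.003], [-0.969, 0.247, -0.0], [0.001, 0.003, -1.0]]
wrist_force: [0.2, 0.5, 0.0]
gripper_width: 0.002
```

>>> {"api": "play_rows", "payload": {"commands": [[[-0.03,0.02,0.04,0,0,0,1],[-0.06,0.04,0.08,0,0,0,1],[-0.08,0.05,0.1,0,0,0,1],[-0.08,0.05,0.1,0,0,0,1],[-0.08,0.05,0.1,0,0,0,1]]]}}

```text
time_s: 5.6
tcp_pos: [0.4753, 0.0414, 0.27]
ee_rot: [[-0.246, -0.969, 0.001], [-0.969, 0.246, 0.001], [-0.001, -0.001, -1.0]]
wrist_force: [-0.4, -0.2, -0.1]
gripper_width: 0.008
```

Run:
```python
from h import *
s=r.sense();print(s['time_s'],s['tcp_pos'],s['wrist_force'])
c=cap('wrist');a=cap('scene','scene2')
# frame-difference check of bystanders
d=np.load('c.npz');
o=np.vstack([cv2.resize(c['image'][100:250,130:380],(500,300)),cv2.resize(a['image'][165:240,235:360],(500,300),interpolation=2)])
cv2.imwrite('pics/f.png',cv2.convertScaleAbs(o[:,:,::-1],alpha=1.5))
```

```text
5.6 [0.47534886 0.04139696 0.26995379] [-0.38160029 -0.17649859 -0.09037287]
```

View pics/f.png

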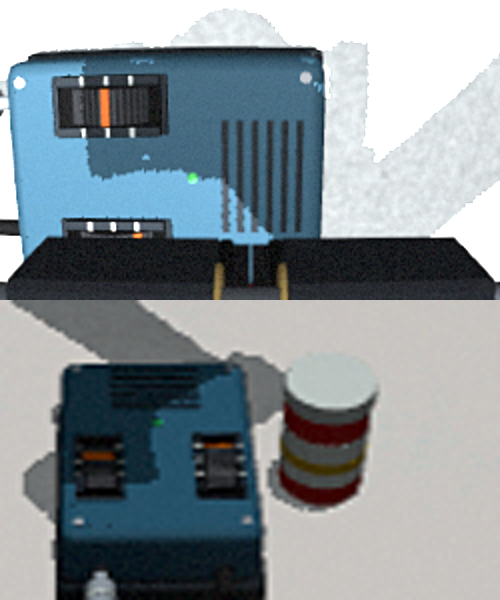

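The right wheel's orange line at (105,107) is at the middle mark. The left wheel's line is still at its low mark at (138,236), and the arm is clear.

```bash
python3 -c "
from station import r
print(r.finish_job())"
```

```text
the job is handed in; nothing more can be done
None
```

The job is done and handed in. The grey check valve is on the right outlet, so I pressed the shut fingertips on the right thumbwheel's crown with about 8 N. I rolled it about 15 mm towards the outlets, then lifted straight off.

- **Right wheel:** in the last wrist and scene pictures its orange line is at the middle mark (medium).
- **Left wheel:** it is still at low.
- **Things around it:** the arm touched only the right wheel. In the parts of the last pictures I viewed, the canister stands as before. I took no separate "after" measurement of the scoop or the tray stacks.
- **State at hand-in:** the gripper was about 0.18 m clear of the pump, with the wrist force near zero and about 5.7 s on the clock.
- **A disagreement:** the wrist camera put the crown about 2.5 mm further back than the fixed cameras did, and about 2.4 mm to one side. I corrected fully for the first and by about half for the second before pressing.

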